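Expose a copy of a glass negative

ROBOT

A 6-joint arm with a two-finger parallel gripper is mounted at the origin on the work surface. World frame = base frame: x ahead of the robot, y to its left, z up, the work surface at z = 0. Lengths are in m, angles in degrees, forces in N, time in s.
With the tool pointing down it reaches from about 0.25 to 0.725 m from the base axis. Payload 9.7 kg.
Tool frame: the origin (TCP) lies at the very end of the fingers, on their centre line; the grasp point (between the pads) lies grasp_offset behind it (grasp_offset is the distance from the TCP to the grasp point, in m); z points along the fingers, y is the line along which they close (so a half turn about z gives the same grasp; the last joint's range is limited). The gripper opens to 85 mm and grips with 20 to 120 N. Pads are 22 mm wide; open, the fingers measure 114 mm over their backs; the gripper's body (76 mm by 85 mm) begins 54 mm behind the grasp point. The pads swing forward as they close: fully open they stand 13 mm farther back than shut.
Start: joints at [70.818, 4.979, 10.078, 95.1, 0, 90], TCP at [0.181, 0.519, 0.231] pointing down, gripper open.
Joint ranges: [-179.16, 179.16], [-48.56, 103.87], [-65.8, 70.77], [-126.05, 130.52], [-82.76, 87.17], [-180, 180]. Speed limits (degrees/s): [127.2, 127.2, 147.25, 180, 180, 180].

INTERFACE

Orientations are given as [roll, pitch, yaw] about the fixed x, y, z axes, in that order (R = Rz(yaw) Ry(pitch) Rx(roll)).
In Python, from workcell import get_obs, camera, calibration, job_done, recognise, cut_out, mark_of, grasp_offset gives the robot as it stands.
- The arm moves only by the tool servo_tool, never from a script. Its argument "moves" is a list of rows, each a list of 3 entries, a list of its own where there are three numbers: the turn, a rotation vector about the tool's x, y, z in degrees, then the shift along the tool's x, y, z in m, then the opening in per cent of the stroke, from 0 (shut) to 100 (fully open). In form: [[[ax, ay, az], [x, y, z], claw], ...]. A call has 1 to 12 rows; each row shifts and turns the commanded pose from where the row before left it, along the tool's axes as they then stand; what a row does not reach is not made up. A row lasts 1/10 s, in which the tool goes at most 50 mm and 8.59 degrees, less where a joint would pass 70% of its speed; a pose out of reach is approached as far as the arm can. A call is refused whole if a number of a shift passes 0.05 or a number of a turn 8.59, either way. A call with a gripper value outside its range is refused whole. The fingers move at their own pace and stop on an object; "force" is the grip in N (left out, the last holds). Time passes only in rows, so rows that do not move let the fingers close. It gives the time, the measured TCP pose, the force, the opening and the grip force at its end, in the units of the state.
- get_obs(): the state, without advancing time (a new reading comes with each control period).
- camera(name): name is "scene" or "top" or "wrist"; returns (picture, depth): 384x512x3 uint8, red, green, blue; 384x512 float32, m along the optical axis (not along the pixel's ray), 0 where there is no reading.
- calibration(name): a dict with "camera_matrix" (3x3 intrinsics, pixels), "R" (3x3) and "t" (3): a world point X has camera coordinates R X + t. Camera axes: x right, y down, z forward; pixel columns grow to the right and rows downward; lengths in m; the calibration is good to about 2 mm. A picture is of the moment at which its call begins: read the wrist's pose just before it. calibration takes no time and is no camera call; for the wrist camera it gives the pose at the moment of the call.
- job_done(): hands the job in; it is judged then, once.
Trained networks look in the newest picture that a camera, given by its name, has taken for a name from the list of things; names that differ only in an ending like _2 or _b are one class to them, and where a whole thing is asked for, a point or a joint stands for the part that bears it (a point fixed in the world has none). Each returns a list of dicts, best first, with "score" (0 to 1); they miss things now and then, are a little off and sometimes report something else, mostly with a low value. They report only what shows in the picture. A call takes as long as a camera call. They do not tell look-alikes from the thing itself.
- recognise(name, camera): "xyz" ([x, y, z] in m, in the coordinates of the camera as it stood for that picture, good to about 4 mm: the middle of the surface that is visible of it).
- cut_out(name, camera): "mask" (384x512 bool, what is visible of it).
- mark_of(name, camera): "xyz" ([x, y, z] in m, in the coordinates of the camera as it stood for that picture, good to about 4 mm: a listed point, or the origin of a listed thing).
The state is a dict: "time": time; "q": joint angles; "qd": joint speeds; "joint_efforts": joint torques, N m; "ee_pos": TCP position; "tcp_rot": TCP orientation; "wrist_force": force on the tool from outside, world axes, zero at the start; "torque": the same for the moment, N m; "opening": finger opening in m; "grasp_force": force on a finger pad.
Only numpy, scipy, OpenCV 4.12 (cv2) and the standard library are available. Lean on these libraries where they do the work, as an engineer would, in place of code of your own. Each camera call takes 0.05 s, during which the arm holds its last target. There are 200 camera calls.

TASK

Photograph the glass negative that lies on the light table, using closed fingertips only. First switch the light on by pressing the raised half of the rocker on the light table fully down; then, on the hand control lying on the desk, press the long bar key fully down (it stays down), and after that press the large round key fully down and let it come up again. Never press the small square key, do not pick up the hand control or push it about, leave everything else where it is, and finish clear of everything.

Things in the scene. Friction and masses are not known exactly. Their poses are not given: they have to be found in the camera images.
- light_table: (All lengths in these notes are in mm, joint travels in rad or m.) Fixed light table: grey steel case 260 x 260, 45 high, with a white opal panel; turned by a few degrees. Origin: centre of its underside, on the desk; x points away from the robot, y to the left, z up. The strip of its top nearest the robot carries the light's rocker switch (pivot at x -95, y +45, z +52, 7 above the top) and, at x -95, y -70, a round dimmer knob 32 across, 16 high, that is rigid and not used.
- rocker (a joint): The light's rocker switch: a shallow V of two grey flaps, each 38 (along the light table's x) by 34 (along its y) and 8 thick, tilting on a pivot parallel to the light table's x. 0 rad = off: the +y (left) flap stands up, its outer end about 9 higher than its inner end, and the other flap is level. 0.26 rad = fully on: the left flap is level, its upper face 56 above the desk, and the other stands up. It takes about 2 to 3 N, resists all the way, and stays where it is left.
- rocker_raised (a point): Point on the upper face of the rocker's left flap, 22 from the pivot towards the flap's outer end, on its centre line; moves with the rocker (61 above the desk when off, 56 when fully on).
- pendant: The hand control: a loose black block with an aluminium face, 170 (its x) x 66 (its y) x 30 high, about 0.5 kg, lying flat on the desk face up to the left or the right of the light table, turned any way. Origin: centre of its underside; z up. Along its x, on the centre line, it has three grey keys, each standing 9 above its face: the square key at x -54, the bar key at x 0, the round key at x +54.
- bar_key (a joint): Travel of the bar key, m, straight down into the hand control: 0 = up, 0.006 = fully down. About 3 N pushes it; it is a latching key and stays down where it is left.
- bar_key_top (a point): Centre of the upper face of the bar key (the long middle one, 16 along the hand control's x, 46 across); 39 above the desk when up; moves with the key.
- round_key (a joint): Travel of the round key, m, down: 0 = up, 0.006 = fully down. Sprung: 1.5 N starts it, 5 N holds it fully down, and it comes up by itself.
- round_key_top (a point): Centre of the upper face of the round key (30 across, at one end of the hand control); 39 above the desk when up; moves with the key.
- square_key (a joint): Travel of the square key, m, down: 0 = up, 0.006 = fully down. Sprung like the round key. Not to be pressed.
- square_key_top (a point): Centre of the upper face of the square key (14 x 14, at the other end of the hand control); 39 above the desk when up.
- glass_plate: The negative on the opal panel: dark glass, 120 x 160 x 4, lying flat on the light table. Not to be disturbed. Origin: centre of its underside.
- loupe: Dark magnifier standing on the opal panel, 38 across, 38 high. Not to be disturbed. Origin: centre of its underside.
- plate_box: Black box of glass plates, 160 x 100, 75 high with the plates' edges, on the desk on the other side of the light table from the hand control. Not to be disturbed. Origin: centre of its underside.
- weight: Small brass paperweight, 44 across, 38 high, on the desk in front of the light table. Not to be disturbed. Origin: centre of its underside.
- bottle: Small amber bottle, 40 across, 75 high, on the desk in front of the light table. Not to be disturbed. Origin: centre of its underside.
- tin: Flat aluminium tin, 60 across, 45 high. Not to be disturbed. Origin: centre of its underside.
- jar: Glass jar with a steel cap, 54 across, 75 high. Not to be disturbed. Origin: centre of its underside.
Things that resemble listed ones, but are neither listed nor needed, are in the scene too. Leave any yellow look-alike of the pendant alone.

How it is judged:
By the outcome, as a careful person would: the job done as asked, in the order asked, and still so for the second after the job is handed in, with the robot touching nothing.
It also fails if it takes over 45 s, if anything falls off the work surface, if the arm or the gripper's body presses on something with over 40 N, if the wrist force passes 120 N, or if a joint passes its speed limit or range.

## Working session

There is one attempt and no reset: what is moved stays moved. The work goes in short steps, Python scripts to look and compute and a tool call to move; the robot and the scene stay as the last step left them, time stands still between calls to the robot, and variables do not carry over. Pictures are saved under pics/ and viewed, at most 10 in all, crops included, and the job is handed in when it is done.

Besides the shell and the picture viewer there is one more tool, called after "Request:" as name(argument=value, ...) on one line, values as JSON. servo_tool: Moves the arm, as the interface text tells. Its arguments: {"type":"object","properties":{"moves":{"type":"array"},"force":{"type":"number"}},"required":["moves"]}

```bash
mkdir -p pics
cat > h.py <<'E'
import numpy as np, cv2
from workcell import *
def w(name,p):
    c=calibration(name); return np.array(c["R"]).T@(np.array(p)-np.array(c["t"]))
def px(name,X):
    c=calibration(name); p=np.array(c["camera_matrix"])@(np.array(c["R"])@X+np.array(c["t"])); return (p[:2]/p[2]).round()
def find(names,cam,fn=mark_of):
    for n in names:
        for d in fn(n,cam)[:3]:
            X=w(cam,d["xyz"]); print(cam,n,round(d["score"],2),X.round(4),px(cam,X))
def state():
    o=get_obs(); print(o["time"],o["ee_pos"],o["tcp_rot"],o["wrist_force"],o["opening"])
def save(cam,fn):
    p,d=camera(cam); cv2.imwrite(fn,p[:,:,::-1]); return p,d
E
python3 - <<'E'
from h import *
state(); print(grasp_offset)
a,_=save("top","pics/t1.png")
find(["rocker_raised","bar_key_top","round_key_top","square_key_top","pendant","light_table","bottle","weight"],"top")
b,_=save("scene","pics/s1.png")
find(["rocker_raised","bar_key_top","round_key_top","square_key_top","pendant"],"scene")
E
```

```text
0.0 [0.18063767 0.51923256 0.23059315] [-1.79922881e+02  1.34796429e-03  1.60818045e+02] [ 0.06002138 -0.69423761  0.30883364] 0.0858230960419309
0.0187
top rocker_raised 0.75 [0.4865 0.0504 0.0578] [217. 210.]
top rocker_raised 0.63 [ 0.7062 -0.3055  0.0034] [314. 151.]
top bar_key_top 0.59 [ 0.3519 -0.3892  0.0391] [342. 246.]
top bar_key_top 0.39 [ 0.5295 -0.3308  0.0376] [324. 197.]
top bar_key_top 0.37 [ 0.394  -0.6059  0.0393] [403. 234.]
top round_key_top 0.61 [ 0.526 -0.386  0.041] [340. 198.]
top round_key_top 0.53 [ 0.3786 -0.3357  0.0411] [327. 239.]
top round_key_top 0.36 [ 0.3765 -0.6557  0.039 ] [417. 239.]
top square_key_top 0.75 [ 0.5302 -0.3329  0.0389] [325. 197.]
top pendant 0.7 [ 0.3908 -0.6038  0.0026] [399. 235.]
top pendant 0.56 [ 0.5326 -0.3344 -0.0015] [324. 198.]
top pendant 0.55 [ 0.3559 -0.3878  0.0014] [340. 246.]
top light_table 0.69 [ 0.5751 -0.0312 -0.0025] [241. 187.]
top light_table 0.36 [0.6998 0.3032 0.0033] [151. 155.]
top bottle 0.46 [ 0.3534 -0.1915  0.002 ] [286. 247.]
top weight 0.61 [ 0.3616  0.1979 -0.0054] [178. 246.]
top weight 0.21 [ 0.6178 -0.0655  0.0446] [250. 173.]
scene rocker_raised 0.46 [0.4849 0.049  0.0612] [305. 226.]
scene bar_key_top 0.62 [ 0.5339 -0.3352  0.0369] [230. 179.]
scene bar_key_top 0.52 [ 0.3947 -0.6018  0.0416] [232. 141.]
scene bar_key_top 0.46 [ 0.355  -0.3877  0.0398] [266. 160.]
scene round_key_top 0.59 [ 0.5218 -0.3901  0.0378] [226. 171.]
scene round_key_top 0.44 [ 0.3813 -0.6558  0.043 ] [229. 135.]
scene pendant 0.97 [ 0.3586 -0.3799  0.0029] [266. 169.]
scene pendant 0.93 [ 0.5316 -0.3341  0.0027] [231. 187.]
scene pendant 0.61 [ 3.967e-01 -6.025e-01  4.000e-04] [231. 150.]
```

View pics/t1.png

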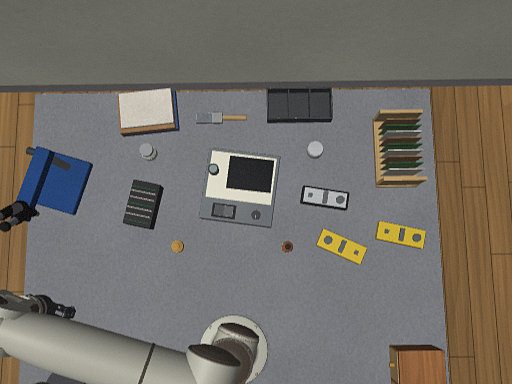

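View pics/s1.png

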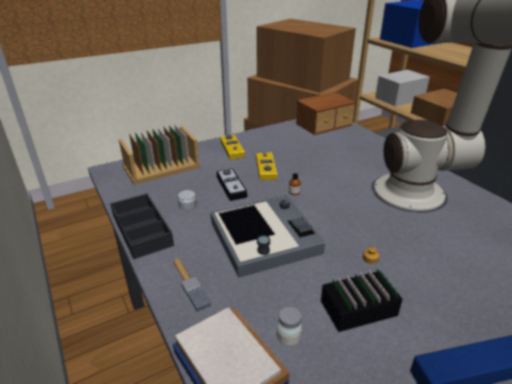

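The hand control is the black one with the aluminium face: top (324,197), with the square key at its left end (308,194) and the round key at its right end (341,199). The yellow ones at (342,246) and (401,235) are look-alikes. I'll enlarge the black one to confirm and plan the first move.

```bash
cat >> h.py <<'E'
from scipy.spatial.transform import Rotation as Ro
def tool(target):
    o=get_obs(); R=Ro.from_euler("xyz",o["tcp_rot"],degrees=True).as_matrix()
    print("shift",(R.T@(np.array(target)-o["ee_pos"])).round(4))
E
python3 - <<'E'
from h import *
p=cv2.imread("pics/t1.png"); a=cv2.resize(p[175:225,290:360],(560,400),interpolation=cv2.INTER_CUBIC)
cv2.imwrite("pics/c1.png",a)
state(); c=calibration("wrist"); print("cam pos",-np.array(c["R"]).T@c["t"], np.array(c["R"])[2])
tool([0.47,0.03,0.25])
E
```

```text
0.75 [0.18072877 0.51944844 0.23129904] [1.79999514e+02 7.17729528e-05 1.60815494e+02] [-0.6402167  -0.0026205  -0.17759102] 0.08523206790096775
cam pos [0.11861371 0.54131311 0.37402264] [ 0.2460168  -0.0859179  -0.96545008]
shift [-0.434  -0.3672 -0.0187]
```

View pics/c1.png

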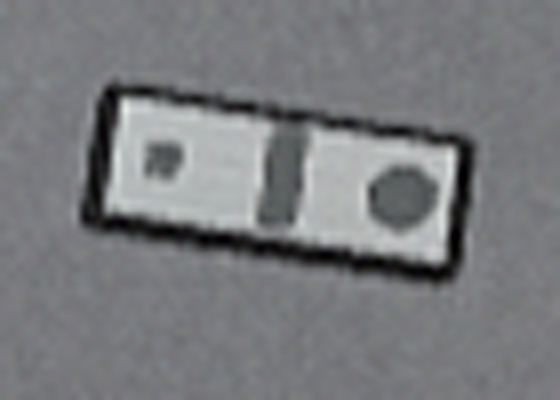

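The crop confirms it: black body, aluminium face, small square key left (162,160), bar in the middle (283,175), large round key right (402,196). Now moving above the rocker and closing the fingers.

Request:
servo_tool(moves=[[[0,0,0],[-0.036,-0.0306,-0.001],0],[[0,0,0],[-0.036,-0.0306,-0.001],0],[[0,0,0],[-0.036,-0.0306,-0.001],0],[[0,0,0],[-0.036,-0.0306,-0.001],0],[[0,0,0],[-0.036,-0.0306,-0.001],0],[[0,0,0],[-0.036,-0.0306,-0.001],0],[[0,0,0],[-0.036,-0.0306,-0.001],0],[[0,0,0],[-0.036,-0.0306,-0.001],0],[[0,0,0],[-0.036,-0.0306,-0.001],0],[[0,0,0],[-0.036,-0.0306,-0.001],0],[[0,0,0],[-0.036,-0.0306,-0.001],0],[[0,0,0],[-0.036,-0.0306,-0.001],0]])

```text
time: 1.95
ee_pos: [0.4687, 0.0287, 0.2436]
tcp_rot: [180.0, 0.0, 160.8]
wrist_force: [0.9, 1.0, 0.1]
opening: -0.0001
grasp_force: 0.0
```

Request:
servo_tool(moves=[[[0,0,0],[0,0,0],0],[[0,0,0],[0,0,0],0],[[0,0,0],[0,0,0],0]])

```text
time: 2.25
ee_pos: [0.4677, 0.0313, 0.2434]
tcp_rot: [180.0, -0.0, 160.8]
wrist_force: [-1.0, 0.2, 0.6]
opening: -0.0001
grasp_force: 0.0
```

Run:
```python
from h import *
state(); print(get_obs()["q"])
save("wrist","pics/w1.png")
find(["rocker_raised","rocker","light_table"],"wrist"); find(["rocker_raised"],"wrist",recognise)
p,d=save("scene","pics/s2.png"); find(["rocker_raised"],"scene")
```

```text
2.25 [0.46771738 0.03127981 0.2433583 ] [ 1.79993294e+02 -1.09880515e-02  1.60841459e+02] [-0.98513837  0.17020214  0.57212291] -0.00011129438494549263
[ 3.81974526e+00 -5.81154098e+00  7.01869744e-01  9.65209091e+01
  1.04631063e-02  2.29782859e+01]
wrist rocker_raised 0.63 [0.4869 0.0479 0.0625] [275. 180.]Traceback (most recent call last):
  File "<stdin>", line 4, in <module>
  File "h.py", line 9, in find
    for d in fn(n,cam)[:3]:
             ~~^^^^^^^
ValueError: it knows: bar_key_top, bottle, glass_plate, jar, light_table, loupe, pendant, plate_box, rocker_raised, round_key_top, square_key_top, tin, weight
```

View pics/w1.png

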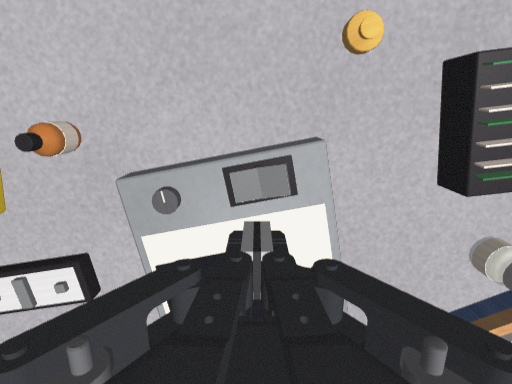

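The wrist view shows the rocker at (260,182); its raised lighter half on the +y side is at (277,181), which agrees with the mark (275,180). Approaching.

Request:
servo_tool(moves=[[[0,0,0],[-0.0058,0.0125,0.01],0],[[0,0,0],[-0.0058,0.0125,0.03],0],[[0,0,0],[0,0,0.04],0],[[0,0,0],[0,0,0.04],0],[[0,0,0],[0,0,0.03],0],[[0,0,0],[0,0,0.01],0],[[0,0,0],[0,0,0],0],[[0,0,0],[0,0,0],0]])

```text
time: 3.15
ee_pos: [0.488, 0.0511, 0.0847]
tcp_rot: [180.0, 0.1, 160.9]
wrist_force: [-0.2, -0.5, 0.4]
opening: -0.0001
grasp_force: 0.0
```

Run:
```python
from h import *
state()
save("wrist","pics/w2.png"); find(["rocker_raised"],"wrist")
```

```text
3.15 [0.48796068 0.05107693 0.08468181] [1.79957218e+02 8.91632252e-02 1.60857707e+02] [-0.18740871 -0.51753352  0.37709838] -8.639615586060683e-05
wrist rocker_raised 0.57 [0.4856 0.0466 0.0618] [248. 219.]
```

View pics/w2.png

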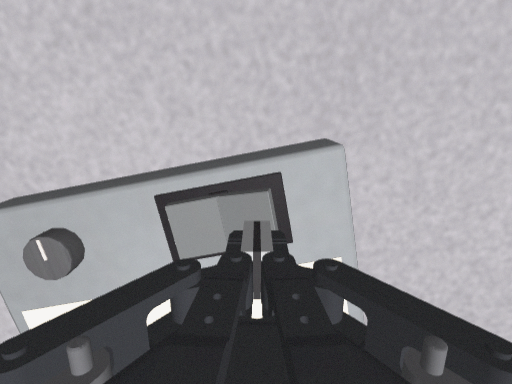

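Request:
servo_tool(moves=[[[0,0,0],[0,-0.003,0.01],0],[[0,0,0],[0,0,0.008],0],[[0,0,0],[0,0,0.003],0],[[0,0,0],[0,0,0.002],0],[[0,0,0],[0,0,0.002],0],[[0,0,0],[0,0,0.002],0],[[0,0,0],[0,0,0],0],[[0,0,0],[0,0,0],0]])

```text
time: 4.05
ee_pos: [0.4863, 0.0476, 0.0562]
tcp_rot: [-180.0, 0.0, 160.8]
wrist_force: [-0.0, 0.7, 0.6]
opening: 0.0
grasp_force: 0.4
```

Request:
servo_tool(moves=[[[0,0,0],[0,0,0.001],0],[[0,0,0],[0,0,0],0],[[0,0,0],[0,0,0],0]])

```text
time: 4.35
ee_pos: [0.4863, 0.0476, 0.056]
tcp_rot: [180.0, 0.0, 160.8]
wrist_force: [-2.5, 0.7, 7.7]
opening: 0.0002
grasp_force: 3.9
```

Request:
servo_tool(moves=[[[0,0,0],[0,0,0.001],0],[[0,0,0],[0,0,0],0],[[0,0,0],[0,0,0],0]])

```text
time: 4.65
ee_pos: [0.4864, 0.0476, 0.0559]
tcp_rot: [180.0, 0.1, 160.8]
wrist_force: [-6.1, 0.7, 15.1]
opening: -0.0002
grasp_force: 7.8
```

Request:
servo_tool(moves=[[[0,0,0],[0,0,-0.02],0],[[0,0,0],[0,0,-0.04],0],[[0,0,0],[0,0,-0.04],0],[[0,0,0],[0,0,-0.04],0],[[0,0,0],[0,0,0],0],[[0,0,0],[0,0,0],0]])

```text
time: 5.25
ee_pos: [0.4867, 0.0476, 0.1948]
tcp_rot: [180.0, 0.1, 160.8]
wrist_force: [-0.3, 0.2, -0.9]
opening: -0.0001
grasp_force: 0.0
```

Run:
```python
from h import *
state()
p,_=save("wrist","pics/w3.png"); find(["rocker_raised"],"wrist")
```

```text
5.25 [0.48666488 0.04756856 0.19481721] [1.79984455e+02 7.57290495e-02 1.60812002e+02] [-0.32983953  0.23330496 -0.86197032] -5.351078666632294e-05
wrist rocker_raised 0.66 [ 0.3561 -0.1945  0.0013] [ 18. 131.]
wrist rocker_raised 0.65 [0.4853 0.049  0.0525] [258. 177.]
```

View pics/w3.png

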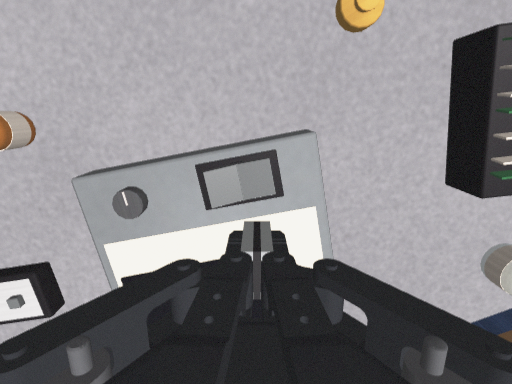

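Request:
servo_tool(moves=[[[0,0,0],[-0.015,-0.033,0],0],[[0,0,0],[-0.015,-0.033,0],0],[[0,0,0],[-0.015,-0.033,0],0],[[0,0,0],[-0.015,-0.033,0],0],[[0,0,0],[-0.015,-0.033,0],0],[[0,0,0],[-0.015,-0.033,0],0],[[0,0,0],[-0.015,-0.033,0],0],[[0,0,0],[-0.015,-0.033,0],0],[[0,0,0],[-0.015,-0.033,0],0],[[0,0,0],[-0.015,-0.033,0],0],[[0,0,0],[0,0,0],0],[[0,0,0],[0,0,0],0]])

```text
time: 6.55
ee_pos: [0.5188, -0.3136, 0.1923]
tcp_rot: [180.0, -0.2, 160.7]
wrist_force: [-0.5, 0.0, -0.6]
opening: 0.0002
grasp_force: 0.0
```

Run:
```python
from h import *
state()
p,_=save("wrist","pics/w4.png"); find(["bar_key_top","round_key_top","square_key_top","pendant"],"wrist")
```

```text
6.55 [ 0.51877044 -0.31355809  0.19231854] [179.95477456  -0.18352606 160.72968742] [-0.50520681  0.00246075 -0.6152824 ] 0.0001850407273942272
wrist bar_key_top 0.88 [ 0.3573 -0.3851  0.0441] [124.  39.]
wrist bar_key_top 0.65 [ 0.5297 -0.3366  0.0353] [238. 190.]
wrist round_key_top 0.83 [ 0.5211 -0.3892  0.0347] [190. 198.]
wrist round_key_top 0.61 [ 0.3811 -0.3377  0.0402] [183.  48.]
wrist square_key_top 0.7 [ 0.4064 -0.5426  0.0442] [  4. 145.]
wrist square_key_top 0.58 [ 0.3326 -0.4398  0.0412] [60. 33.]
wrist square_key_top 0.48 [ 0.5392 -0.2821  0.0402] [289. 183.]
wrist pendant 0.71 [ 0.3567 -0.3882  0.0027] [138.  48.]
wrist pendant 0.63 [ 0.5323 -0.3333  0.0025] [243. 183.]
wrist pendant 0.29 [ 0.5392 -0.278   0.041 ] [293. 182.]
```

View pics/w4.png

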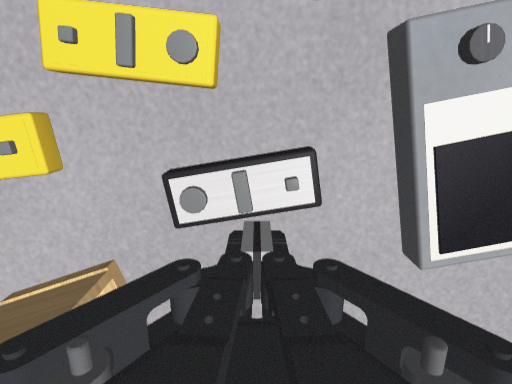

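The rocker's shading has flipped: its left flap is now level, so the light is on. The wrist view shows the keys of the hand control: round (193,199), bar (243,192), square (291,184). Refining by intersecting the pixel rays with z = 0.039.

Run:
```python
from h import *
c=calibration("wrist");K=np.array(c["camera_matrix"]);R=np.array(c["R"]);C=-R.T@c["t"]
P=[]
for u in [(193,199.5),(242.5,192),(291,184)]:
    r=R.T@np.linalg.inv(K)@[*u,1]; X=C+r*(0.039-C[2])/r[2]; P.append(X); print(X.round(4))
print(np.linalg.norm(P[0]-P[1]),np.linalg.norm(P[2]-P[1]))
camera("top")
find(["bar_key_top","round_key_top","square_key_top"],"top")
tool([*P[1][:2],0.05])
```

```text
[ 0.5234 -0.3861  0.039 ]
[ 0.5329 -0.3327  0.039 ]
[ 0.5415 -0.2809  0.039 ]
0.05421531074658138 0.05247381900981023
top bar_key_top 0.64 [ 0.3969 -0.6056  0.0401] [403. 233.]
top bar_key_top 0.38 [ 0.3522 -0.3896  0.043 ] [342. 246.]
top round_key_top 0.44 [ 0.376  -0.6548  0.0421] [417. 239.]
top square_key_top 0.17 [ 0.5161  0.32   -0.0006] [145. 204.]
shift [-0.019  -0.0144  0.1446]
```

Request:
servo_tool(moves=[[[0,0,0],[-0.009,-0.0075,0.02],0],[[0,0,0],[-0.0095,-0.0075,0.03],0],[[0,0,0],[0,0,0.04],0],[[0,0,0],[0,0,0.03],0],[[0,0,0],[0,0,0.02],0],[[0,0,0],[0,0,0],0],[[0,0,0],[0,0,0],0]])

```text
time: 7.7
ee_pos: [0.5322, -0.3335, 0.055]
tcp_rot: [-180.0, 0.0, 160.8]
wrist_force: [-0.6, -0.4, -0.1]
opening: -0.0001
grasp_force: 0.0
```

Run:
```python
from h import *
state()
p,_=save("wrist","pics/w5.png"); find(["bar_key_top","round_key_top","square_key_top"],"wrist")
o=get_obs()["ee_pos"]; print(px("wrist",np.array(o)),px("wrist",np.array([.532,-.3335,.039])))
```

```text
7.7 [ 0.53215306 -0.33347285  0.05499313] [-1.79997289e+02  1.09907866e-02  1.60826414e+02] [-0.56087964 -0.39148426 -0.12290387] -7.136411670172054e-05
wrist bar_key_top 0.94 [ 0.5321 -0.337   0.0372] [251. 224.]
wrist round_key_top 0.88 [ 0.5223 -0.3918  0.0331] [163. 234.]
wrist square_key_top 0.89 [ 0.5415 -0.2809  0.0387] [347. 210.]
[256. 237.] [257. 223.]
```

View pics/w5.png

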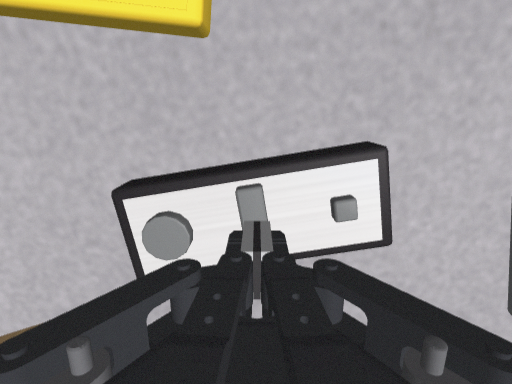

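The fingertips are in line with the bar key (top end at (250,187), its centre hidden at about (256,223)). Pressing.

Request:
servo_tool(moves=[[[0,0,0],[-0.0005,-0.001,0.01],0],[[0,0,0],[0,0,0.004],0],[[0,0,0],[0,0,0.002],0],[[0,0,0],[0,0,0.002],0],[[0,0,0],[0,0,0.002],0],[[0,0,0],[0,0,0.001],0],[[0,0,0],[0,0,0],0],[[0,0,0],[0,0,0],0]])

```text
time: 8.7
ee_pos: [0.5323, -0.3346, 0.0331]
tcp_rot: [180.0, 0.0, 160.8]
wrist_force: [-0.7, 0.4, 0.5]
opening: -0.0
grasp_force: 0.0
```

Request:
servo_tool(moves=[[[0,0,0],[0,0,0.001],0],[[0,0,0],[0,0,0],0],[[0,0,0],[0,0,0],0]])

```text
time: 9.0
ee_pos: [0.5323, -0.3347, 0.0331]
tcp_rot: [-180.0, 0.0, 160.8]
wrist_force: [-2.2, 1.8, 5.8]
opening: 0.0002
grasp_force: 3.0
```

Request:
servo_tool(moves=[[[0,0,0],[0,0,0.0005],0],[[0,0,0],[0,0,0],0],[[0,0,0],[0,0,-0.01],0],[[0,0,0],[0,0,-0.02],0],[[0,0,0],[0,0,-0.02],0],[[0,0,0],[-0.003,-0.018,0],0],[[0,0,0],[-0.003,-0.018,0],0],[[0,0,0],[-0.0026,-0.0165,0],0],[[0,0,0],[0,0,0],0],[[0,0,0],[0,0,0],0]])

```text
time: 10.0
ee_pos: [0.5223, -0.3877, 0.0805]
tcp_rot: [180.0, -0.1, 160.7]
wrist_force: [-0.3, 0.0, -0.1]
opening: 0.0001
grasp_force: 0.0
```

Run:
```python
from h import *
state()
p,_=save("wrist","pics/w6.png"); find(["bar_key_top","round_key_top","square_key_top"],"wrist")
o=get_obs()["ee_pos"]; print(px("wrist",np.array(o)),px("wrist",np.array([.5232,-.387,.039])))
```

```text
10.0 [ 0.52228872 -0.38770483  0.08053306] [ 1.79959755e+02 -1.01552498e-01  1.60729426e+02] [-0.33603127  0.01078631 -0.09188352] 0.00010056371766419862
wrist bar_key_top 0.79 [ 0.5346 -0.3351  0.0283] [331. 198.]
wrist round_key_top 0.95 [ 0.5197 -0.3875  0.0383] [254. 206.]
wrist square_key_top 0.68 [ 0.5209 -0.3883  0.0368] [253. 207.]
wrist square_key_top 0.57 [ 0.5411 -0.2803  0.0361] [415. 184.]
[256. 237.] [256. 211.]
```

View pics/w6.png

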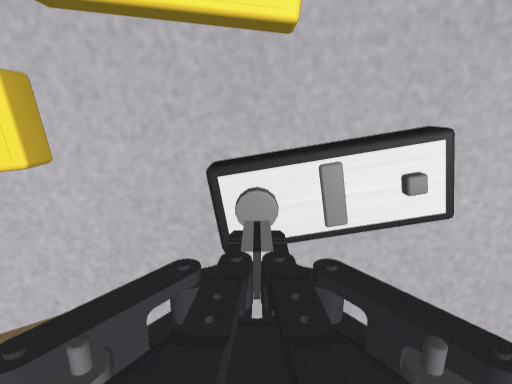

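The round key is at (257,208), right under the fingertips, and the bar at (333,195) now stands lower. Pressing the round key.

Request:
servo_tool(moves=[[[0,0,0],[0,0,0.02],0],[[0,0,0],[0,0,0.015],0],[[0,0,0],[0,0,0.004],0],[[0,0,0],[0,0,0.002],0],[[0,0,0],[0,0,0.002],0],[[0,0,0],[0,0,0.002],0],[[0,0,0],[0,0,0.002],0],[[0,0,0],[0,0,0.001],0],[[0,0,0],[0,0,0],0],[[0,0,0],[0,0,0],0]])

```text
time: 11.2
ee_pos: [0.5233, -0.3872, 0.0343]
tcp_rot: [-180.0, 0.0, 160.8]
wrist_force: [0.3, 0.8, 4.2]
opening: -0.0001
grasp_force: 2.1
```

Request:
servo_tool(moves=[[[0,0,0],[0,0,0.001],0],[[0,0,0],[0,0,0.001],0],[[0,0,0],[0,0,0],0],[[0,0,0],[0,0,0],0]])

```text
time: 11.6
ee_pos: [0.5234, -0.3872, 0.033]
tcp_rot: [-180.0, 0.1, 160.8]
wrist_force: [-1.6, 2.3, 11.3]
opening: -0.0
grasp_force: 5.5
```

Request:
servo_tool(moves=[[[0,0,0],[0,0,0.001],0],[[0,0,0],[0,0,0],0],[[0,0,0],[0,0,0],0]])

```text
time: 11.9
ee_pos: [0.5234, -0.3872, 0.0329]
tcp_rot: [-180.0, 0.1, 160.8]
wrist_force: [-3.9, 3.6, 16.4]
opening: 0.0
grasp_force: 8.3
```

Fully down at the stop. Lifting clear.

Request:
servo_tool(moves=[[[0,0,0],[0,0,-0.01],0],[[0,0,0],[0,0,-0.03],0],[[0,0,0],[0,0,-0.04],0],[[0,0,0],[0,0,-0.04],0],[[0,0,0],[0,0,-0.04],0],[[0,0,0],[0,0,0],0],[[0,0,0],[0,0,0],0],[[0,0,0],[0,0,0],0]])

```text
time: 12.7
ee_pos: [0.5227, -0.3869, 0.1891]
tcp_rot: [180.0, -0.1, 160.8]
wrist_force: [-0.5, -1.2, -0.3]
opening: -0.0001
grasp_force: 0.0
```

Run:
```python
from h import *
state()
p,d=save("wrist","pics/w7.png"); find(["pendant","round_key_top"],"wrist")
c=calibration("wrist");Ki=np.linalg.inv(np.array(c["camera_matrix"]))
for n,X in dict(round=[.5234,-.387,.039],bar=[.5329,-.334,.033],square=[.5415,-.281,.039]).items():
    u,v=px("wrist",np.array(X)).astype(int); z=np.median(d[v-2:v+3,u-2:u+3]); print(n,u,v,w("wrist",z*(Ki@[u,v,1])).round(4))
```

```text
12.7 [ 0.52269815 -0.38687167  0.18912496] [ 1.79970490e+02 -1.24835154e-01  1.60814577e+02] [-0.48765673 -1.18886639 -0.30499117] -0.00011277178440004739
wrist pendant 0.82 [ 0.3547 -0.3924  0.0018] [197.  18.]
wrist pendant 0.63 [ 3.951e-01 -6.023e-01  2.000e-04] [ 38. 125.]
wrist pendant 0.62 [ 0.5279 -0.3353 -0.0011] [300. 158.]
wrist round_key_top 0.97 [ 0.3797 -0.3387  0.0393] [255.  13.]
wrist round_key_top 0.9 [ 0.5224 -0.3886  0.0368] [255. 176.]
round 256 177 [ 0.5237 -0.3875  0.039 ]
bar 307 167 [ 0.5323 -0.3339  0.0334]
square 360 160 [ 0.5418 -0.2812  0.0392]
```

View pics/w7.png

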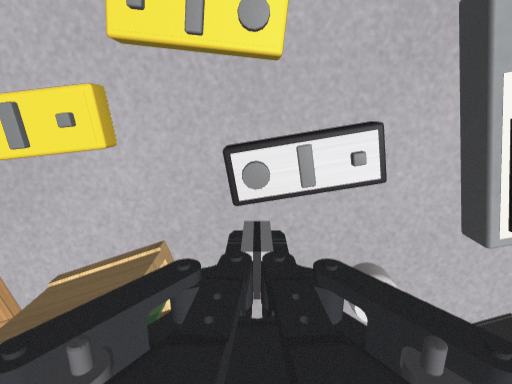

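Depth confirms it: bar latched down at z 0.033, round up again at 0.039 (256,177), square untouched at 0.039 (360,160), and the hand control hasn't moved. The arm is clear.

```bash
python3 -c "
from workcell import job_done
print(job_done())"
```

```text
the job is handed in; nothing more can be done
None
```

The job is done and handed in: the light is on, the bar key is latched down, and the round key was pressed fully and has come up again; the square key was not pressed, the hand control did not move, and the arm finished clear at about 13 s.

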